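# Push the steamer's trays home

### The arm

A 6-joint arm with a two-finger parallel gripper is mounted at the origin on the work surface. World frame = base frame: x ahead of the robot, y to its left, z up, the work surface at z = 0. Lengths are in mm, angles in rad, forces in N, time in s.
With the tool pointing down it reaches from about 275 to 1000 mm from the base axis. Payload 8.4 kg.
Tool frame: the origin (TCP) lies at the very end of the fingers, on their centre line; the grasp point (between the pads) lies 19 mm behind it; z points along the fingers, y is the direction in which the jaws open and shut (so a half turn about z gives the same grasp; the last joint's range is limited). The gripper opens to 85 mm and grips with 20 to 120 N. Pads are 22 mm wide; open, the fingers measure 114 mm over their backs; the gripper's body (76 mm by 85 mm) begins 54 mm behind the grasp point. The pads swing forward as they close: fully open they stand 13 mm farther back than shut.
Start: joints at [-1.218, 0.353, 1.633, -0, 1.155, -0.002], TCP at [217.125, -586.075, 231.281] pointing down, gripper open.
Joint ranges: [-2.63, 2.63], [-0.92, 2.1], [0.06, 2.66], [-1.3, 4.44], [0, 2.69], [-3.02, 3.02]. Speed limits (rad/s): [2.22, 2.22, 2.79, 3.14, 3.14, 3.14].

### API

Orientations are given as [roll, pitch, yaw] about the fixed x, y, z axes, in that order (R = Rz(yaw) Ry(pitch) Rx(roll)).
In Python, from rig import sense, grab_frame, get_calibration, sign_off, boxes_of, trace gives the robot as it stands.
- The arm moves only by the tool servo_tool, never from a script. Its argument "rows" is a list of rows, each a list of 3 entries, a list of its own where there are three numbers: the finger opening in mm, from 0 to 85.4, then the shift along the tool's x, y, z in mm, then the turn, a rotation vector about the tool's x, y, z in degrees. A call has 1 to 8 rows; each row shifts and turns the commanded pose from where the row before left it, along the tool's axes as they then stand; what a row does not reach is not made up. A row lasts 1/8 s, in which the tool goes at most 62.5 mm and 10.7 degrees, less where a joint would pass 70% of its speed; a pose out of reach is approached as far as the arm can. A call is refused whole if a number of a shift passes 62.5 or a number of a turn 10.7, either way. A call with a gripper value outside its range is refused whole. The fingers move at their own pace and stop on an object; "force" is the grip in N (left out, the last holds). Time passes only in rows, so rows that do not move let the fingers close. It gives the time, the measured TCP pose, the force and the opening at its end, in the units of the state.
- sense(): the state, without advancing time (a new reading comes with each control period).
- grab_frame(name): name is "scene" or "top"; returns the picture (400x640x3 uint8, blue, green, red); there is no depth.
- get_calibration(name): a dict with "intrinsics" (3x3 intrinsics, pixels), "k1" (the pictures are not rectified: a ray, as slopes to the right and down, at radius r is drawn at 1 + k1 r^2 times it, then the intrinsics apply), "world_to_cam" (4x4, takes a point from world to camera coordinates). Camera axes: x right, y down, z forward; pixel columns grow to the right and rows downward; lengths in mm; the calibration is good to about 2 mm. A picture is of the moment at which its call begins. get_calibration takes no time and is no camera call.
- sign_off(): hands the job in, once; it reports no verdict.
Trained networks look in the newest picture that a camera, given by its name, has taken for a name from the list of things; names that differ only in an ending like _2 or _b are one class to them, and where a whole thing is asked for, a point or a joint stands for the part that bears it (a point fixed in the world has none). Each returns a list of dicts, best first, with "conf" (0 to 1); they miss things now and then, are a little off and sometimes report something else, mostly with a low value. They report only what shows in the picture. A call takes as long as a camera call.
- boxes_of(camera, thing): "centre" ([x, y, z] in mm, in the coordinates of the camera as it stood for that picture, good to about 4 mm: the middle of the surface that is visible of it).
- trace(camera, thing): "mask" (400x640 bool, what is visible of it).
The state is a dict: "clock": time; "qpos": joint angles; "qvel": joint speeds; "joint_efforts": joint torques, N m; "eef_pos": TCP position; "tcp_rot": TCP orientation; "contact_force": force on the tool from outside, world axes, zero at the start; "wrist_torque": the same for the moment, N m; "opening": opening from 0.0 (shut) to 1.0 (fully open).
Only numpy, scipy, OpenCV 4.12 (cv2) and the standard library are available. Lean on these libraries where they do the work, as an engineer would, in place of code of your own. Each camera call takes 0.05 s, during which the arm holds its last target. There are 200 camera calls.

### The job

The three trays of the drawer steamer stand out after cleaning and the boiler is about to be heated: with the fingertips, push each tray in until it is fully home, so that no steam escapes. Only push from the front, on the handle or the front panel; do not grip or hook a handle, do not slam a tray, and leave the things standing around the steamer where they are.

Things in the scene. Friction and masses are not known exactly. Their poses are not given: they have to be found in the camera images.
- steamer: drawer steamer: a fixed stainless box 340 mm deep (x), 360 wide (y), 280 high. Origin: centre of its underside, at table height; its x points level from front to back (the way the trays go in), z up. Its front is the plane 170 mm from the origin along -x and faces roughly to the robot's left. Three equal trays, one over another, slide in it above a boiler that fills the lowest 84 mm.
- tray_top (a joint): how far the top tray stands out, in m: 0 is fully home at a hard stop, 0.04 to 0.13 at the start. It slides level along the steamer's x with about 2.5 N of friction and 8 N s/m of damping and stays where it is left. Its flat front panel is 356 mm wide, 54 mm high, the outer face 8 mm before the cabinet's front when home; mass about 0.7 kg.
- grip_top (a point): middle of the outer face of the top tray's handle, a black bar 110 mm long (steamer's y), 22 high, 18 thick with the steel bracket that backs it, 30 mm of air behind. 239 mm above the table, 48 mm before the panel, axes as the steamer's; moves with the tray. The bars are 62 mm apart in height: lean the fingers towards the steamer to clear a bar above.
- tray_middle (a joint): how far the middle tray stands out, in m: 0 is fully home at a hard stop, 0.04 to 0.13 at the start. It slides level along the steamer's x with about 2.5 N of friction and 8 N s/m of damping and stays where it is left. Its flat front panel is 356 mm wide, 54 mm high, the outer face 8 mm before the cabinet's front when home; mass about 0.7 kg.
- grip_middle (a point): middle of the outer face of the middle tray's handle, a black bar 110 mm long (steamer's y), 22 high, 18 thick with the steel bracket that backs it, 30 mm of air behind. 177 mm above the table, 48 mm before the panel, axes as the steamer's; moves with the tray. The bars are 62 mm apart in height.
- tray_bottom (a joint): how far the bottom tray stands out, in m: 0 is fully home at a hard stop, 0.04 to 0.13 at the start. It slides level along the steamer's x with about 2.5 N of friction and 8 N s/m of damping and stays where it is left. Its flat front panel is 356 mm wide, 54 mm high, the outer face 8 mm before the cabinet's front when home; mass about 0.7 kg.
- grip_bottom (a point): middle of the outer face of the bottom tray's handle, a black bar 110 mm long (steamer's y), 22 high, 18 thick with the steel bracket that backs it, 30 mm of air behind. 115 mm above the table, 48 mm before the panel, axes as the steamer's; moves with the tray. The bars are 62 mm apart in height.
- bowl: bystander: steel bowl, 170 mm across, 65 mm high, on the table on the far side of the space before the trays, partly under them at times; origin under its centre
- pin_a: bystander: wooden rolling pin 260 mm long, 30 mm thick, lying on the table along its x; origin under its middle
- pin_b: bystander: a second like rolling pin, 60 mm from the first
- scraper: bystander: bench scraper with a wooden grip, 150 x 130 mm, 25 mm high, lying on the table under or before the trays; origin under it near its middle
- dish: bystander: white dish 100 mm across, 35 mm high, on the table, on the robot side of the space before the trays; origin under its centre
- oil: bystander: amber oil bottle 60 mm thick, 190 mm high, standing on the table beside the steamer; origin under its centre
- brush: bystander: oil brush about 200 mm long, 15 mm high, lying on the steamer's roof; origin under it
- cup: bystander: steel cup 76 mm across, 85 mm high, standing on the table; origin under its centre

How it is judged:
By the outcome, as a careful person would: the job done as asked, in the order asked, and still so for the second after the job is handed in, with the robot touching nothing.
It also fails if it takes over 51 s, if anything falls off the work surface, if the arm or the gripper's body presses on something with over 40 N, if the wrist force passes 120 N, or if a joint passes its speed limit or range.

## Working session

There is one attempt and no reset: what is moved stays moved. The work goes in short steps, Python scripts to look and compute and a tool call to move; the robot and the scene stay as the last step left them, time stands still between calls to the robot, and variables do not carry over. Pictures are saved under pics/ and viewed, about 8 in all and at most 12, crops included, and the job is handed in when it is done.

Besides the shell and the picture viewer there is one more tool, called after "Emit:" in YAML: its name, and indented under it one key for each argument. servo_tool: Moves the arm, as the interface text tells. Its arguments: {"type":"object","properties":{"rows":{"type":"array","items":{"type":"array"}},"force":{"type":"number"}},"required":["rows"]}

```bash
mkdir -p pics; ls
python3 - <<'E'
from rig import *
import cv2,numpy as np
s=sense();print(s)
for c in ("scene","top"):
    im=grab_frame(c);cv2.imwrite(f"pics/{c}0.png",im)
    k=get_calibration(c);T=np.array(k["world_to_cam"]);print(c,k["intrinsics"],k["k1"],T.round(3).tolist())
    for t in ("grip_top","grip_middle","grip_bottom","steamer","bowl","dish","oil","cup","scraper","pin_a","brush"):
        for d in boxes_of(c,t)[:3]:
            print(t,round(d["conf"],2),(np.linalg.inv(T)@np.append(d["centre"],1))[:3].round(0))
E
```

```text
pics
{'clock': 0.0, 'qpos': array([-1.21839389e+00,  3.53653605e-01,  1.63415544e+00,  2.04114212e-06,
        1.15521868e+00, -2.40652591e-03]), 'qvel': array([-0.00114328, -0.00111435,  0.00061127,  0.00182163, -0.00097892,
       -0.00171129]), 'joint_efforts': array([-1.56896469e-03, -6.05253053e+01, -3.42063081e+01, -1.67564081e-04,
        9.37186182e-03, -5.35036463e-06]), 'eef_pos': array([ 216.95772596, -585.60655369,  230.54916793]), 'tcp_rot': array([-3.14015758e+00, -5.31976497e-06,  3.54808137e-01]), 'contact_force': array([-0.46869359,  0.71619139,  0.35836908]), 'wrist_torque': array([ 0.02004307, -0.00387691, -0.03112773]), 'opening': 1.0004614659375628}
scene [[424.90358649   0.         324.42817715]
 [  0.         424.90358649 201.26565165]
 [  0.           0.           1.        ]] 0.031570196877992236 [[-0.243, 0.97, 0.002, -38.356], [0.744, 0.187, -0.641, -343.514], [-0.622, -0.154, -0.768, 1838.59], [0.0, 0.0, 0.0, 1.0]]
grip_top 0.79 [522.  28. 217.]
grip_middle 0.74 [629.  60. 168.]
grip_middle 0.19 [605. 426.  52.]
grip_bottom 0.96 [628.  56. 108.]
grip_botto
[... 406 characters left out ...]
57 [657. 205.  25.]
top [[404.04711642   0.         319.94325924]
 [  0.         404.04711642 193.10476374]
 [  0.           0.           1.        ]] -0.08848496606084105 [[-0.014, -1.0, -0.015, 177.852], [-0.995, 0.015, -0.103, 553.178], [0.103, 0.014, -0.995, 1282.5], [0.0, 0.0, 0.0, 1.0]]
grip_top 0.88 [508.  36. 221.]
grip_middle 0.59 [509. 106. 190.]
grip_bottom 0.42 [498. 101. 126.]
steamer 0.9 [ 492. -120.  279.]
bowl 0.56 [684. 219.  23.]
bowl 0.23 [506.  36. 220.]
dish 0.84 [366. 302.  21.]
oil 0.66 [735. -88. 140.]
cup 0.86 [626. 436.  34.]
cup 0.71 [500.  94. 125.]
scraper 0.58 [458.  82.  22.]
pin_a 0.91 [386. 435.  27.]
pin_a 0.73 [391. 488.  28.]
brush 0.67 [ 576. -239.  288.]
```

View pics/scene0.png

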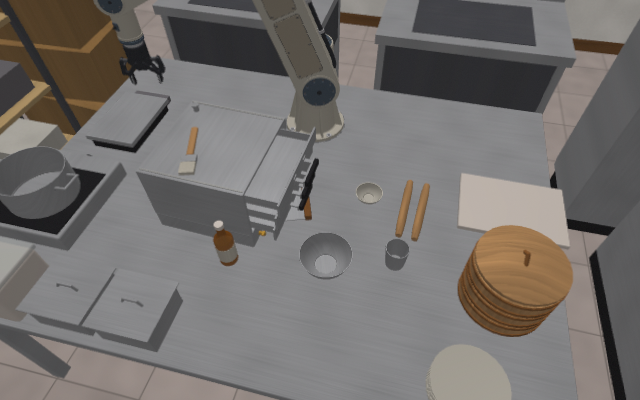

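View pics/top0.png

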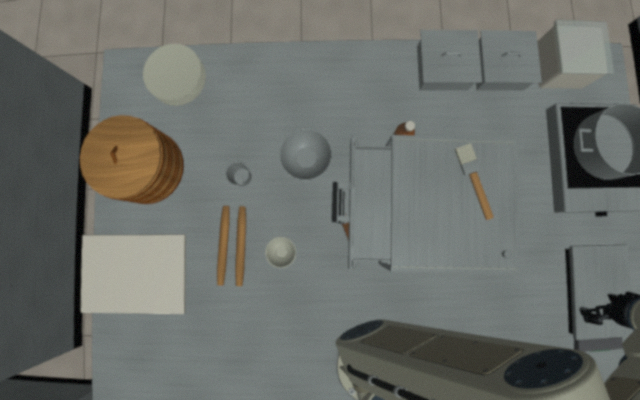

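The scene picture shows the steamer with its trays facing +y: handles at about (310,185), scraper grip beneath, bowl at (326,256), dish at (369,193). In the top picture the roof's front edge is at u≈391 (v 137–269) and the top tray's panel is at u≈350. I'll take enlarged crops for precise edges.

```bash
cat > h.py <<'E'
import numpy as np,cv2
from rig import *
def cam(c):
    k=get_calibration(c);return np.array(k["intrinsics"]),k["k1"],np.array(k["world_to_cam"])
def proj(c,P):
    K,k1,T=cam(c);P=np.atleast_2d(P);q=P@T[:3,:3].T+T[:3,3];s=q[:,:2]/q[:,2:]
    s=s*(1+k1*(s**2).sum(1,keepdims=True));return s*[K[0,0],K[1,1]]+K[:2,2]
def back(c,uv,z):
    K,k1,T=cam(c);d=(np.array(uv,float)-K[:2,2])/[K[0,0],K[1,1]];s=d.copy()
    for _ in range(20): s=d/(1+k1*(s@s))
    R=T[:3,:3];o=-R.T@T[:3,3];r=R.T@np.append(s,1);return o+r*(z-o[2])/r[2]
E
python3 - <<'E'
from h import *
a=cv2.imread("pics/top0.png")[120:290,320:530];b=cv2.imread("pics/scene0.png")[115:250,225:335]
cv2.imwrite("pics/c1.png",cv2.resize(a,None,fx=3.5,fy=3.5,interpolation=cv2.INTER_CUBIC))
cv2.imwrite("pics/c2.png",cv2.resize(b,None,fx=4.4,fy=4.4,interpolation=cv2.INTER_CUBIC))
for uv in [(391,137),(391,269),(516,140),(516,269)]: print(back("top",uv,280).round(0))
for uv in [(350,147),(350,267)]: print(back("top",uv,266).round(0))
E
```

```text
[677. -26. 280.]
[330. -15. 280.]
[ 666. -366.  280.]
[ 322. -345.  280.]
[655.  84. 266.]
[336.  90. 266.]
```

View pics/c1.png

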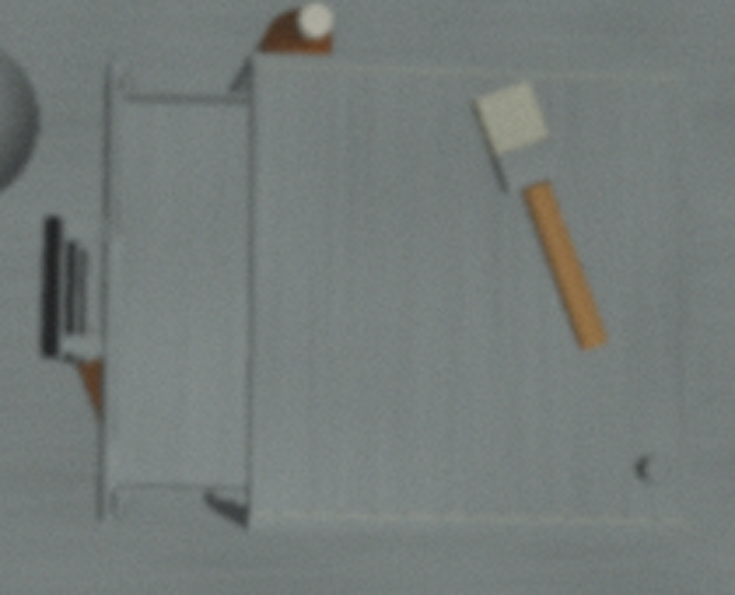

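View pics/c2.png

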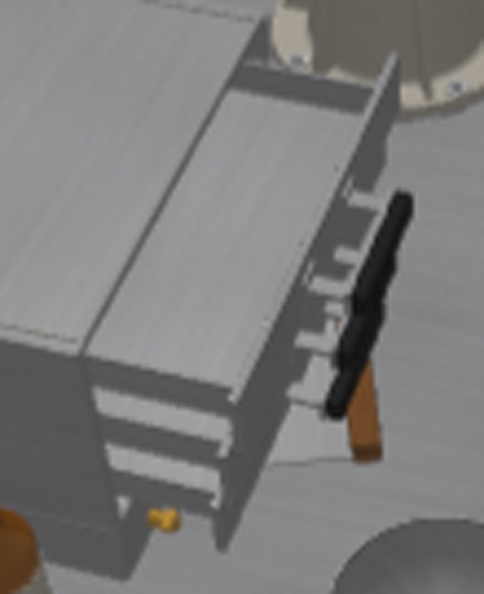

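The crops show the roof's front edge at about (391.4,136)–(391.4,271) in the top view, and the top panel face at (350.3,138.6)–(348.6,268.6). The outer edges of the bars are at u≈332 (top), 339 (middle) and 342.6 (bottom). I'll compute poses from these and check with an overlay.

```bash
cat >> h.py <<'E'
from scipy.spatial.transform import Rotation as Ro
def plan(P,R,tp,tR,n,grip=0):
    """n equal rows from pose P,R to tp,tR: printed in tool axes (mm, deg)"""
    w=(R.inv()*tR).as_rotvec(degrees=True);d=(np.array(tp)-P)/n;r=R
    rows=[]
    for i in range(n):
        rows.append([grip,[round(float(v)) for v in r.inv().apply(d)],[round(float(v),1) for v in w/n]]);r=r*Ro.from_rotvec(w/n,degrees=True)
    return rows
E
python3 - <<'E'
from h import *
f=[back("top",p,280) for p in [(391.4,136.3),(391.4,270.6)]]
t=[back("top",p,266) for p in [(350.3,138.6),(348.6,268.6)]]
print(f,t)
d=f[0]-f[1];ang=np.degrees(np.arctan2(d[1],d[0]));d2=t[0]-t[1];print(ang,np.degrees(np.arctan2(d2[1],d2[0])))
th=np.radians(-91.8);ex=np.array([np.cos(th),np.sin(th),0]);ey=np.array([-ex[1],ex[0],0])
c=(f[0]+f[1])/2;org=c-[0,0,280]+170*ex;print("org",org)
loc=lambda p:((p-org)@ex,(p-org)@ey)
print("top out",[-170-8-loc(p)[0] for p in t])
for n,z,u,v in [("top",250,332.2,(181.4,221.4)),("mid",188,339.2,(188.6,215)),("bot",126,342.6,(191,215))]:
    ps=[back("top",(u,w),z) for w in v];print(n,[p.round(0) for p in ps],[-170-8-48-loc(p)[0] for p in ps])
im=cv2.imread("pics/scene0.png");im2=cv2.imread("pics/top0.png")
outs=dict(top=-170-8-np.mean([loc(p)[0] for p in t]))
for (n,z,u,v) in [("mid",188,339.2,201),("bot",126,342.6,203)]: outs[n]=-226-loc(back("top",(u,v),z))[0]
print(outs)
S=8
def draw(img,cn,L,col):
    w=org+np.outer(L[:,0],ex)+np.outer(L[:,1],ey)+np.outer(L[:,2],[0,0,1]);q=np.round(proj(cn,w)*S).astype(int)
    cv2.polylines(img,[q],True,col,1)
ims={}
for cn,a,box in (("scene",im,(115,255,225,345)),("top",im2,(120,290,325,425))):
    B=cv2.resize(a,None,fx=S,fy=S,interpolation=cv2.INTER_CUBIC)
    draw(B,cn,np.array([[-170,-180,280],[-170,180,280],[170,180,280],[170,-180,280]]),(0,255,255))
    for (n,o),z,col in zip(outs.items(),(239,177,115),((0,0,255),(0,255,0),(255,0,0))):
        x=-178-o;draw(B,cn,np.array([[x,-178,z-27],[x,178,z-27],[x,178,z+27],[x,-178,z+27]]),col)
        x-=48;draw(B,cn,np.array([[x,-55,z-11],[x,55,z-11],[x,55,z+11],[x,-55,z+11]]),col)
    r0,r1,c0,c1=box;ims[cn]=cv2.resize(B[r0*S:r1*S,c0*S:c1*S],None,fx=.5,fy=.5,interpolation=cv2.INTER_AREA)
h=600;o=[cv2.copyMakeBorder(i,0,max(0,680-i.shape[0]),0,0,cv2.BORDER_CONSTANT) for i in ims.values()]
o=cv2.resize(np.hstack(o),None,fx=.85,fy=.85);print(o.shape);cv2.imwrite("pics/o1.png",o[:600])
E
```

```text
[array([679.28805057, -26.66422388, 280.        ]), array([325.71784238, -15.59270616, 280.        ])] [array([677.97409662,  82.35354284, 266.        ]), array([331.53186745,  94.1739055 , 266.        ])]
-1.7935448495078603 -1.95413322853909
org [ 497.16311743 -191.04458028    0.        ]
top out [np.float64(100.94262776082115), np.float64(101.8751443860188)]
top [array([564., 133., 250.]), array([456., 135., 250.])] [np.float64(99.98509755159466), np.float64(98.41462717812311)]
mid [array([551., 112., 188.]), array([476., 114., 188.])] [np.float64(78.90567399671079), np.float64(77.93937957683346)]
bot [array([551., 100., 126.]), array([479., 102., 126.])] [np.float64(66.69864556747166), np.float64(65.83133731746528)]
{'top': np.float64(101.40888607341998), 'mid': np.float64(78.45543753769141), 'bot': np.float64(66.26905889629637)}
(578, 748, 3)
```

View pics/o1.png

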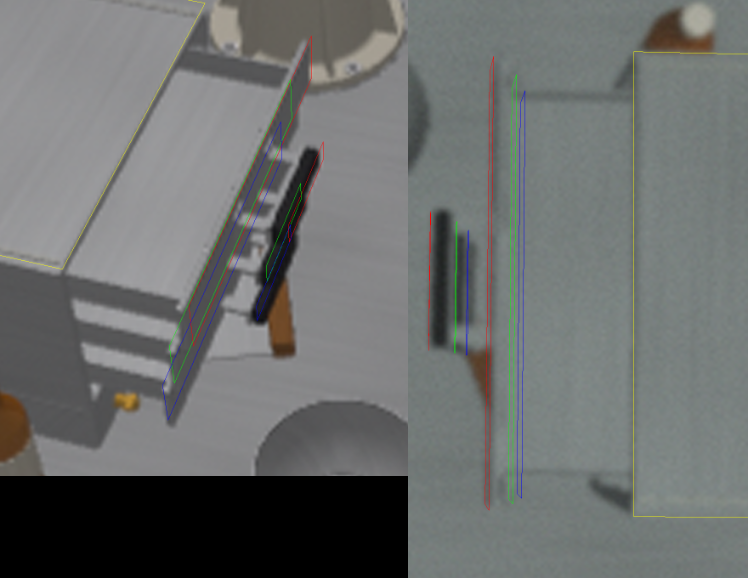

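Emit:
servo_tool:
  rows:
    - [0,[0,0,-50],[0,0,0]]
    - [0,[0,0,-60],[0,0,0]]
    - [0,[0,0,-60],[0,0,0]]
    - [0,[0,0,-50],[0,0,0]]
    - [0,[0,0,0],[0,0,0]]

```text
clock: 1.82
eef_pos: [217.6, -587.4, 456.3]
tcp_rot: [3.133, -0.0, 0.355]
contact_force: [0.0, -0.5, -0.5]
opening: 0.003
```

The overlay fits to within a few mm: trays stand out about 98 (top), 77 (middle) and 66 mm (bottom). The exact contact points I'll find by force. Next I plan the traverse over the roof.

```bash
cat >> h.py <<'E'
org=np.array([497.,-191,0]);th=np.radians(-91.8);ex=np.array([np.cos(th),np.sin(th),0]);ey=np.array([-ex[1],ex[0],0])
def lean(deg):
    a=np.radians(deg);z=ex*np.sin(a)-np.array([0,0,np.cos(a)]);return Ro.from_matrix(np.c_[np.cross(ey,z),ey,z])
def now():
    s=sense();return s["eef_pos"],Ro.from_euler("xyz",s["tcp_rot"])
E
python3 - <<'E'
from h import *
P,R=now()
for r in plan(P,R,[512,240,450],lean(0),16): print(r)
print("lean",*plan(np.array([512,240,450]),lean(0),[510,190,300],lean(45),6),sep="\n")
E
```

```text
[0, [35, -42, 0], [0.0, 0.0, -4.2]]
[0, [38, -39, 0], [0.0, 0.0, -4.2]]
[0, [41, -36, 0], [0.0, 0.0, -4.2]]
[0, [44, -33, 0], [0.0, 0.0, -4.2]]
[0, [46, -30, 0], [0.0, 0.0, -4.2]]
[0, [48, -27, 0], [0.0, 0.0, -4.2]]
[0, [50, -23, 0], [0.0, 0.0, -4.2]]
[0, [51, -19, 0], [0.0, 0.0, -4.2]]
[0, [53, -15, 0], [0.0, 0.0, -4.2]]
[0, [54, -11, 0], [0.0, 0.0, -4.2]]
[0, [54, -7, 0], [0.0, 0.0, -4.2]]
[0, [55, -3, 0], [0.0, 0.0, -4.2]]
[0, [55, 1, 0], [0.0, 0.0, -4.2]]
[0, [55, 5, 0], [0.0, 0.0, -4.2]]
[0, [54, 9, 0], [0.0, 0.0, -4.2]]
[0, [53, 13, 0], [0.0, 0.0, -4.2]]
lean
[0, [-8, 0, 25], [0.0, -7.5, 0.0]]
[0, [-5, 0, 26], [0.0, -7.5, 0.0]]
[0, [-2, 0, 26], [0.0, -7.5, 0.0]]
[0, [2, 0, 26], [0.0, -7.5, 0.0]]
[0, [5, 0, 26], [0.0, -7.5, 0.0]]
[0, [9, 0, 25], [0.0, -7.5, 0.0]]
```

Emit:
servo_tool:
  rows:
    - [0,[35,-42,0],[0,0,-4.2]]
    - [0,[38,-39,0],[0,0,-4.2]]
    - [0,[41,-36,0],[0,0,-4.2]]
    - [0,[44,-33,0],[0,0,-4.2]]
    - [0,[46,-30,0],[0,0,-4.2]]
    - [0,[48,-27,0],[0,0,-4.2]]
    - [0,[50,-23,0],[0,0,-4.2]]
    - [0,[51,-19,0],[0,0,-4.2]]

```text
clock: 2.82
eef_pos: [365.1, -171.9, 450.3]
tcp_rot: [-3.141, 0.0, 0.943]
contact_force: [1.2, -0.4, 0.5]
opening: 0.001
```

Emit:
servo_tool:
  rows:
    - [0,[53,-15,0],[0,0,-4.2]]
    - [0,[54,-11,0],[0,0,-4.2]]
    - [0,[54,-7,0],[0,0,-4.2]]
    - [0,[55,-3,0],[0,0,-4.2]]
    - [0,[55,1,0],[0,0,-4.2]]
    - [0,[55,5,0],[0,0,-4.2]]
    - [0,[54,9,0],[0,0,-4.2]]
    - [0,[53,13,0],[0,0,-4.2]]

```text
clock: 3.82
eef_pos: [517.9, 239.9, 450.0]
tcp_rot: [-3.14, 0.001, 1.53]
contact_force: [0.3, -0.1, -0.1]
opening: 0.001
```

Emit:
servo_tool:
  rows:
    - [0,[-8,0,20],[0,-7.5,0]]
    - [0,[-5,0,20],[0,-7.5,0]]
    - [0,[-2,0,20],[0,-7.5,0]]
    - [0,[2,0,20],[0,-7.5,0]]
    - [0,[5,0,20],[0,-7.5,0]]
    - [0,[9,0,20],[0,-7.5,0]]
    - [0,[0,0,0],[0,0,0]]

```text
clock: 4.7
eef_pos: [514.8, 199.2, 328.8]
tcp_rot: [-3.132, 0.79, 1.536]
contact_force: [-1.2, 0.4, -0.3]
opening: 0.003
```

Emit:
servo_tool:
  rows:
    - [0,[15,-2,31],[0,0,0]]
    - [0,[15,-2,31],[0,0,0]]
    - [0,[15,-2,31],[0,0,0]]
    - [0,[-5,0,5],[0,0,0]]
    - [0,[-5,0,5],[0,0,0]]
    - [0,[-5,0,5],[0,0,0]]
    - [0,[-5,0,5],[0,0,0]]
    - [0,[0,0,0],[0,0,0]]

```text
clock: 5.7
eef_pos: [507.6, 136.8, 235.9]
tcp_rot: [3.141, 0.785, 1.527]
contact_force: [0.5, -0.5, 0.9]
opening: 0.004
```

Emit:
servo_tool:
  rows:
    - [0,[0,0,6],[0,0,0]]
    - [0,[-5,0,5],[0,0,0]]
    - [0,[-5,0,5],[0,0,0]]
    - [0,[-5,0,5],[0,0,0]]

```text
clock: 6.2
eef_pos: [506.4, 111.3, 230.8]
tcp_rot: [-3.141, 0.785, 1.528]
contact_force: [0.1, 2.9, -1.7]
opening: -0.005
```

Run:
```python
from h import *
s=sense();print(s["contact_force"],s["eef_pos"])
a=grab_frame("scene")[115:255,225:375];cv2.imwrite("pics/p1.png",cv2.resize(a,None,fx=4,fy=4,interpolation=cv2.INTER_CUBIC))
```

```text
[ 0.12778312  2.94529079 -1.70721946] [506.44005881 111.31823622 230.80420892]
```

View pics/p1.png

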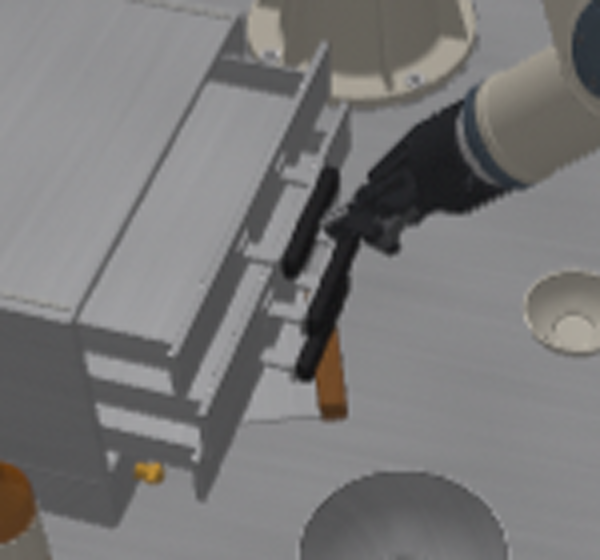

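The picture shows the fingertip in front of the top bar (tip about (345,230)). The top tray is moving in, with a force of about 3 N. I'll keep pushing and slow down near home.

Emit:
servo_tool:
  rows:
    - [0,[-6,0,6],[0,0,0]]
    - [0,[-6,0,6],[0,0,0]]
    - [0,[-6,0,6],[0,0,0]]
    - [0,[-6,0,6],[0,0,0]]
    - [0,[-5,0,5],[0,0,0]]
    - [0,[-3,0,3],[0,0,0]]
    - [0,[-2,0,2],[0,0,0]]
    - [0,[0,0,0],[0,0,0]]

```text
clock: 7.25
eef_pos: [504.2, 63.2, 231.3]
tcp_rot: [-3.141, 0.786, 1.528]
contact_force: [0.7, 0.4, -0.2]
opening: -0.004
```

Emit:
servo_tool:
  rows:
    - [0,[-2,0,2],[0,0,0]]
    - [0,[-2,0,2],[0,0,0]]
    - [0,[-2,0,2],[0,0,0]]

```text
clock: 7.62
eef_pos: [503.9, 55.0, 231.2]
tcp_rot: [3.141, 0.785, 1.528]
contact_force: [-1.4, 2.8, 1.2]
opening: 0.005
```

Emit:
servo_tool:
  rows:
    - [0,[-2,0,2],[0,0,0]]
    - [0,[-2,0,2],[0,0,0]]
    - [0,[-1,0,1],[0,0,0]]
    - [0,[-1,0,1],[0,0,0]]

```text
clock: 8.12
eef_pos: [503.6, 46.6, 231.1]
tcp_rot: [3.141, 0.785, 1.527]
contact_force: [0.4, 2.7, 1.7]
opening: 0.0
```

Emit:
servo_tool:
  rows:
    - [0,[-1,0,1],[0,0,0]]
    - [0,[-1,0,1],[0,0,0]]
    - [0,[-1,0,1],[0,0,0]]

```text
clock: 8.5
eef_pos: [503.5, 42.4, 231.1]
tcp_rot: [3.141, 0.785, 1.528]
contact_force: [-0.8, 2.5, 2.3]
opening: 0.0
```

Emit:
servo_tool:
  rows:
    - [0,[-1,0,1],[0,0,0]]
    - [0,[-1,0,1],[0,0,0]]
    - [0,[-1,0,1],[0,0,0]]

```text
clock: 8.88
eef_pos: [503.6, 41.1, 231.0]
tcp_rot: [3.139, 0.779, 1.526]
contact_force: [-6.6, 28.0, 10.7]
opening: -0.001
```

The top tray is against its hard stop (28 N at TCP y 41.1). Now I retreat, go down 62 mm and approach the middle bar.

Emit:
servo_tool:
  rows:
    - [0,[20,0,-20],[0,0,0]]
    - [0,[29,0,-29],[0,0,0]]
    - [0,[29,0,-29],[0,0,0]]
    - [0,[22,0,22],[0,0,0]]
    - [0,[22,0,22],[0,0,0]]
    - [0,[-7,0,7],[0,0,0]]
    - [0,[-7,0,7],[0,0,0]]
    - [0,[0,0,0],[0,0,0]]

```text
clock: 9.88
eef_pos: [507.4, 127.7, 170.1]
tcp_rot: [3.14, 0.785, 1.525]
contact_force: [-0.3, 0.6, -0.4]
opening: 0.005
```

Emit:
servo_tool:
  rows:
    - [0,[-5,0,5],[0,0,0]]
    - [0,[-5,0,5],[0,0,0]]
    - [0,[-5,0,5],[0,0,0]]
    - [0,[-5,0,5],[0,0,0]]

```text
clock: 10.38
eef_pos: [506.2, 100.1, 169.0]
tcp_rot: [3.141, 0.785, 1.527]
contact_force: [0.8, 2.7, 1.6]
opening: -0.002
```

Contact, and the middle tray is sliding at about 3 N.

Emit:
servo_tool:
  rows:
    - [0,[-5,0,5],[0,0,0]]
    - [0,[-5,0,5],[0,0,0]]
    - [0,[-5,0,5],[0,0,0]]
    - [0,[-5,0,5],[0,0,0]]
    - [0,[-4,0,4],[0,0,0]]
    - [0,[-3,0,3],[0,0,0]]
    - [0,[-3,0,3],[0,0,0]]
    - [0,[-2,0,2],[0,0,0]]

```text
clock: 11.38
eef_pos: [503.9, 55.0, 168.8]
tcp_rot: [-3.141, 0.785, 1.528]
contact_force: [2.0, 3.2, -0.1]
opening: 0.003
```

Emit:
servo_tool:
  rows:
    - [0,[-2,0,2],[0,0,0]]
    - [0,[-1,0,1],[0,0,0]]
    - [0,[-1,0,1],[0,0,0]]

```text
clock: 11.75
eef_pos: [503.6, 49.5, 168.8]
tcp_rot: [-3.141, 0.785, 1.528]
contact_force: [1.5, 2.5, 0.5]
opening: 0.005
```

Emit:
servo_tool:
  rows:
    - [0,[-1,0,1],[0,0,0]]
    - [0,[-1,0,1],[0,0,0]]
    - [0,[-1,0,1],[0,0,0]]
    - [0,[-1,0,1],[0,0,0]]
    - [0,[-1,0,1],[0,0,0]]

```text
clock: 12.38
eef_pos: [503.4, 42.4, 168.8]
tcp_rot: [-3.142, 0.785, 1.528]
contact_force: [0.3, 3.8, -0.9]
opening: 0.001
```

Emit:
servo_tool:
  rows:
    - [0,[-1,0,1],[0,0,0]]
    - [0,[-1,0,1],[0,0,0]]

```text
clock: 12.62
eef_pos: [503.5, 41.2, 168.7]
tcp_rot: [3.14, 0.782, 1.527]
contact_force: [-2.5, 19.8, 5.3]
opening: -0.001
```

Emit:
servo_tool:
  rows:
    - [0,[-1,0,1],[0,0,0]]
    - [0,[18,0,-18],[0,0,0]]
    - [0,[26,0,-26],[0,0,0]]
    - [0,[26,0,-26],[0,0,0]]
    - [0,[22,0,22],[0,0,0]]
    - [0,[22,0,22],[0,0,0]]
    - [0,[-6,0,6],[0,0,0]]
    - [0,[-5,0,5],[0,0,0]]

```text
clock: 13.62
eef_pos: [506.8, 120.9, 107.4]
tcp_rot: [-3.141, 0.787, 1.528]
contact_force: [0.2, -0.4, 0.4]
opening: -0.004
```

Emit:
servo_tool:
  rows:
    - [0,[-5,0,5],[0,0,0]]
    - [0,[-5,0,5],[0,0,0]]
    - [0,[-5,0,5],[0,0,0]]
    - [0,[-5,0,5],[0,0,0]]

```text
clock: 14.12
eef_pos: [506.0, 93.0, 107.0]
tcp_rot: [3.14, 0.785, 1.527]
contact_force: [1.1, 3.1, 1.8]
opening: -0.0
```

Emit:
servo_tool:
  rows:
    - [0,[-5,0,5],[0,0,0]]
    - [0,[-5,0,5],[0,0,0]]
    - [0,[-5,0,5],[0,0,0]]
    - [0,[-4,0,4],[0,0,0]]
    - [0,[-3,0,3],[0,0,0]]
    - [0,[-3,0,3],[0,0,0]]
    - [0,[-2,0,2],[0,0,0]]
    - [0,[-1,0,1],[0,0,0]]

```text
clock: 15.12
eef_pos: [503.8, 53.6, 106.5]
tcp_rot: [-3.141, 0.785, 1.528]
contact_force: [1.8, 3.1, 0.1]
opening: 0.003
```

Emit:
servo_tool:
  rows:
    - [0,[-1,0,1],[0,0,0]]
    - [0,[-1,0,1],[0,0,0]]
    - [0,[-1,0,1],[0,0,0]]
    - [0,[-1,0,1],[0,0,0]]
    - [0,[-1,0,1],[0,0,0]]

```text
clock: 15.75
eef_pos: [503.5, 46.6, 106.6]
tcp_rot: [-3.142, 0.785, 1.528]
contact_force: [1.8, 2.3, -0.7]
opening: -0.002
```

Emit:
servo_tool:
  rows:
    - [0,[-1,0,1],[0,0,0]]
    - [0,[-1,0,1],[0,0,0]]
    - [0,[-1,0,1],[0,0,0]]
    - [0,[-1,0,1],[0,0,0]]

```text
clock: 16.25
eef_pos: [503.4, 41.3, 106.5]
tcp_rot: [3.141, 0.784, 1.527]
contact_force: [0.1, 11.1, 2.9]
opening: -0.001
```

Emit:
servo_tool:
  rows:
    - [0,[-1,0,1],[0,0,0]]
    - [0,[-1,0,1],[0,0,0]]
    - [0,[0,0,0],[0,0,0]]

```text
clock: 16.62
eef_pos: [503.5, 41.2, 106.5]
tcp_rot: [3.139, 0.78, 1.525]
contact_force: [-4.2, 23.0, 5.6]
opening: 0.005
```

Emit:
servo_tool:
  rows:
    - [0,[15,0,-15],[0,0,0]]
    - [0,[30,0,-30],[0,0,0]]
    - [0,[30,0,-30],[0,0,0]]
    - [0,[20,0,-20],[0,0,0]]
    - [0,[0,0,-50],[0,0,0]]
    - [0,[0,0,-50],[0,0,0]]
    - [0,[0,0,-50],[0,0,0]]
    - [0,[0,0,0],[0,0,0]]

```text
clock: 17.62
eef_pos: [514.2, 281.3, 214.9]
tcp_rot: [3.137, 0.783, 1.526]
contact_force: [-0.0, -1.1, -1.3]
opening: -0.003
```

Run:
```python
from h import *
s=sense();print(s["contact_force"],s["eef_pos"])
S=8;ims=[]
def draw(img,cn,L,col):
    w=org+np.outer(L[:,0],ex)+np.outer(L[:,1],ey)+np.outer(L[:,2],[0,0,1]);cv2.polylines(img,[np.round((proj(cn,w)+.5)*S).astype(int)],True,col,1)
for cn,(r0,r1,c0,c1) in (("scene",(100,250,225,325)),("top",(120,290,345,445))):
    a=grab_frame(cn);cv2.imwrite(f"pics/{cn}1.png",a);B=cv2.resize(a,None,fx=S,fy=S,interpolation=cv2.INTER_CUBIC)
    for z,col in zip((239,177,115),((0,0,255),(0,255,0),(255,0,0))):
        draw(B,cn,np.array([[-226,-55,z-11],[-226,55,z-11],[-226,55,z+11],[-226,-55,z+11]]),col)
    b=cv2.resize(B[r0*S:r1*S,c0*S:c1*S],None,fx=.45,fy=.45,interpolation=cv2.INTER_AREA);ims.append(cv2.copyMakeBorder(b,0,612-b.shape[0],0,0,cv2.BORDER_CONSTANT))
cv2.imwrite("pics/end.png",np.hstack(ims)[:600])
c="scene";T=cam(c)[2]
for t in ("bowl","dish","oil","cup","scraper","pin_a","brush"):
    d=boxes_of(c,t)[0];print(t,(np.linalg.inv(T)@np.append(d["centre"],1))[:3].round(0))
```

```text
[-0.00276009 -1.05072294 -1.30835018] [514.16228965 281.26793326 214.89961167]
bowl [661. 209.  26.]
dish [372. 294.  12.]
oil [754. -90. 109.]
cup [608. 431.  53.]
scraper [488.  47.  11.]
pin_a [408. 431.  27.]
brush [ 599. -235.  290.]
```

View pics/end.png

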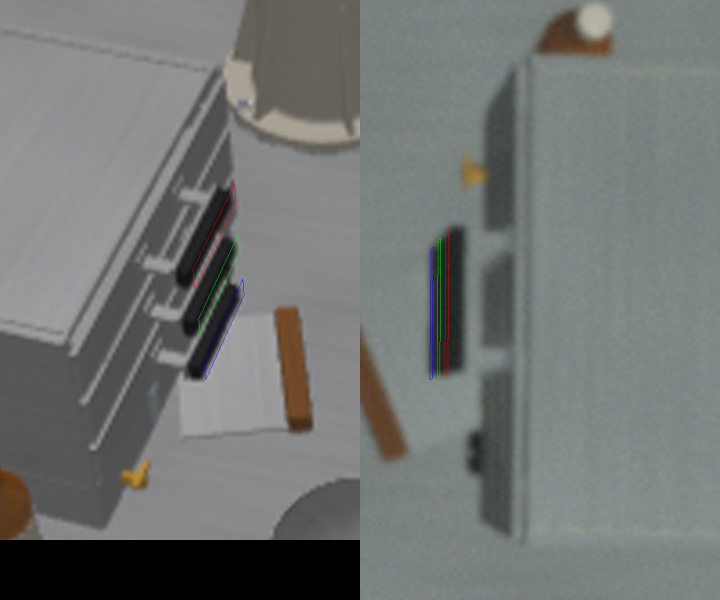

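View pics/scene1.png

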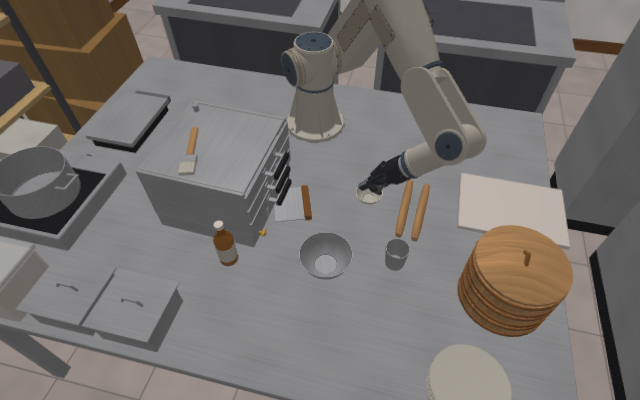

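The picture shows all three trays flush, bars in one vertical line and panels against the cabinet front. The scraper's grip end is at (308,219), as at the start, and the other things haven't moved. The gripper is clear, so I hand in.

```bash
python3 -c "
from rig import *
print(sense()['clock']);print(sign_off())"
```

```text
18.075
the job is handed in; nothing more can be done
None
```

All three trays are fully home. I pushed them in one after another, top then middle then bottom, with the closed fingertips on the front of each handle and slowed down before the end. The job was handed in at about 18 s of the 51 s allowed.

- **Hard stops:** each tray stopped at the same fingertip position, TCP y 41.1–41.3 mm. The end push read 28 N on the top tray, 20 N on the middle (plus one last 1 mm step I did not read) and 23 N on the bottom, against about 3 N while sliding.
- **Final picture:** the panels are flush, the handles are in line, and the gripper is clear of everything.
- **Bystanders:** all but two read within about 5 mm of where they started. The other two are:
  - **Scraper:** its detected centre moved about 34 mm, because more of it shows now that the trays are in. The end of its grip is still at the same pixel, so it has not moved.
  - **Dish:** its centre moved about 19 mm. The gripper was partly covering it in the last picture and never came near it, so I take that as detection error. I did not check it further.
- **One small mismatch:** in the final overlay my predicted handle outlines lay a few mm outside the real bars. That matches the error of the camera fit, and the contact forces agree that the trays are home.

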